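# Third hand at the leaf jig: close the leaf and hold the agate slab home

## Robot

A 6-joint arm with a two-finger parallel gripper is mounted at the origin on a cart in front of the work surface, level with it; the furniture and walls round the work are solid. World frame = base frame: x ahead of the robot, y to its left, z up, the work surface at z = 0. Lengths are in m, angles in degrees, forces in N, time in s.
With the tool pointing down it reaches from about 0.325 to 0.85 m from the base axis. Payload 4.4 kg.
Tool frame: the origin (TCP) lies at the very end of the fingers, on their centre line; the grasp point (between the pads) lies bot.grip_point_offset behind it (bot.grip_point_offset is the distance from the TCP to the grasp point, in m); z points along the fingers, y is the line along which they close (so a half turn about z gives the same grasp; the last joint's range is limited). The gripper opens to 94 mm and grips with 3 to 60 N. Pads are 16 mm wide; open, the fingers measure 119 mm over their backs; the gripper's body (75 mm by 177 mm) begins 78 mm behind the grasp point.
Start: joints at [-78.409, 11.837, 88.321, -0, 79.842, -8.623], TCP at [0.199, -0.54, 0.205] pointing down, gripper open.
Joint ranges: [-156.59, 156.59], [-49.26, 127.26], [12.9, 141.05], [-63.56, 243.56], [4.71, 150.69], [-161.64, 161.64]. Speed limits (degrees/s): [159.86, 159.86, 180, 180, 180, 180].

## Interface

Orientations are given as a 3x3 rotation matrix whose columns are the frame's x, y, z axes.
In Python, from workcell import bot gives the robot as it stands.
- The arm moves only by the tool jog_arm, never from a script. Its argument "moves" is a list of rows, each an object of numbers: "fingers": the finger opening in m, from 0 to 0.094; "tx", "ty", "tz": the shift along the tool's x, y, z in m; "roll": the turn about the tool's z in rad. A call has 1 to 5 rows; each row is the pose to reach, as a shift and turn from the pose commanded when the call began, along the tool's axes at that moment; what a row does not reach only later rows make up. A row lasts 1/10 s, in which the tool goes at most 50 mm and 8.59 degrees, less where a joint would pass 70% of its speed; a pose out of reach is approached as far as the arm can. A call with a gripper value outside its range is refused whole. The fingers move at their own pace and stop on an object; "force" is the grip in N (left out, the last holds). Time passes only in rows, so rows that repeat a pose let the fingers close. It gives the time, the measured TCP pose, the force, the opening and the grip force at its end, in the units of the state.
- bot.observe(): the state, without advancing time (a new reading comes with each control period).
- bot.get_image(name): name is "scene" or "top" or "wrist"; returns a dict with "image" (384x512x3 uint8, red, green, blue), "mtx" (3x3 intrinsics, pixels), "k1" (the pictures are not rectified: a ray, as slopes to the right and down, at radius r is drawn at 1 + k1 r^2 times it, then the intrinsics apply), "extrinsics" (4x4, takes a point from world to camera coordinates). Camera axes: x right, y down, z forward; pixel columns grow to the right and rows downward; lengths in m; the calibration is good to about 2 mm. A picture is of the moment at which its call begins. There is no depth.
- bot.finish_job(): hands the job in; it is judged then, once.
The state is a dict: "time_s": time; "q": joint angles; "joint_vel": joint speeds; "tau": joint torques, N m; "ee_pos": TCP position; "tool_rot": TCP orientation; "wrist_force": force on the tool from outside, world axes, zero at the start; "moment": the same for the moment, N m; "finger_gap": finger opening in m; "grip_force": force on a finger pad.
Only numpy, scipy, OpenCV 4.12 (cv2) and the standard library are available. Lean on these libraries where they do the work, as an engineer would, in place of code of your own. Each camera call takes 0.05 s, during which the arm holds its last target. There are 200 camera calls.

## Task

Swing the drill jig's open leaf down until it lies fully closed over the agate slab, then push the slab by its free end straight along the jig until it meets the rubber-lined stop, and keep pressing it there with a steady push of about 12 newtons while I bolt the leaf down and tighten its thumbscrew. The stone is brittle, so push slowly and never hard, and leave the other things on the bench where they are. Finish while still holding: do not let go or back away at the end.

Things in the scene. Friction and masses are not known exactly. Their poses are not given: they have to be found in the camera images.
- jig: Aluminium leaf jig on a plywood base (122 x 144 x 12 mm), screwed to the bench. Origin on the bench, z up; x is the direction in which the slab is pushed, from the open end (nearer the robot) to the stop; y points to the hinge side. Bed top z = 30, x = -52 to 24 mm, between two side rails 12 wide, inner faces y = +37 and -37, tops z = 39.5. The base ends at x = -47; in front of it is only bench.
- notch (a point): Middle of the inner edge of the finger notch in the bed's open end, at bed height: jig frame x = -34, y = 0, z = 30 mm. The notch is 46 mm wide (y) and 18 mm deep (x); below it the base plate's top is at z = 12.
- leaf (a joint): Leaf angle in rad: 0 closed flat on the rails, pi/2 upright, 1.9 fully open. Hinge line parallel to the jig's x at y = 54, z = 43.5 mm; closing, the free end comes over from the +y side and down toward -y. Stiff friction hinge: the leaf (150 g) stays where it is left and takes about 2 N at its free end to swing. Closed, it clears the slab by 1.5 mm.
- leaf_hinge (a point): Point on the hinge line, middle of the leaf's width. Closed, the leaf covers jig x = -20 to 24, y = 54 to -62, z = 39.5 to 47.5 mm; a brass drill bush (4 mm tall) and a brass thumbscrew (17 mm tall) stand on the middle of its outer face, 54 mm from the hinge line.
- leaf_end (a point): Middle of the leaf's free edge, on its outer (closed: upper) face, 116 mm from the hinge line and 4 mm from the mid-plane through it. The leaf is 44 mm wide and 8 mm thick there, with a slot in the middle of the free edge, 14 mm wide and 18 mm deep.
- bolt_end (a point): Tip of the fixed eye bolt with brass wing nut that lies swung out nearly level from the jig's -y side (jig x = 2, y = -59 to -109, z = 22 to 28 mm; nut 28 mm wide). Not to be used.
- slab: Sawn agate slab with brown rings lying flat on the jig's bed: irregular rounded outline, 67 x 94 x 8 mm, about 100 g. Origin at the centre of its underside, y axis along the 94 mm length, which lies along the jig between the rails (3 mm play each side). Its near end sticks out of the jig's open end. Just touching the pad, its centre is at about jig x = -13 mm, its near end at x = -60.
- stop_block: Aluminium block 64 mm wide and 40 mm tall, fixed at the far end of the jig; it carries the rubber pad.
- pad (a joint): How far (m) the stop's rubber pad is squeezed; 0 free, 0.010 fully squeezed. It gives 1 mm for each 2.4 N, so a 12 N push on the slab squeezes it by 5 mm. Black block, 52 mm wide, 20 mm tall, 18 mm thick. The slab's rubbing on bed and rails takes 1 to 2 N of the push.
- pad_face (a point): Middle of the free pad's flat face that the slab meets: jig frame x = 33, y = 0, z = 34 mm.
- spare_slab: Bystander: smaller grey agate slab lying on the bench near the jig's bolt side, 57 x 80 x 8 mm. Origin under its centre.
- loupe: Bystander: small folding loupe lying near the jig's hinge side, 32 x 28 x 14 mm.
- polish_jar: Bystander: screw-lid jar, 55 mm across, 68 mm tall. Origin under its centre.
- dropper: Bystander: dropper bottle, 34 mm across, 102 mm tall. Origin under its centre.
- pen: Bystander: marker pen lying on the bench, 135 mm long, 17 mm thick.
- tin: Bystander: round wax cup, 79 mm across, 41 mm tall.
- brush: Bystander: wooden scrub brush, 153 x 54 mm, 49 mm tall.
- rough: Bystander: lump of rough stone, 52 x 44 mm, 36 mm tall.
Mind the look-alikes: they are no part of the job. Of the things like the slab, leave any that is turquoise; of the rest the smaller one is meant.

How it is judged:
By the outcome, as a careful person would: the job done as asked, in the order asked, and still so for the second after the job is handed in, while the arm keeps its last pose, push and grip.
It also fails if it takes over 48 s, if anything falls off the work surface, if the arm or the gripper's body presses on something with over 40 N, if the wrist force passes 120 N, or if a joint passes its speed limit or range.

## Working session

There is one attempt and no reset: what is moved stays moved. The work goes in short steps, Python scripts to look and compute and a tool call to move; the robot and the scene stay as the last step left them, time stands still between calls to the robot, and variables do not carry over. Pictures are saved under pics/ and viewed, at most 10 in all, crops included, and the job is handed in when it is done.

Besides the shell and the picture viewer there is one more tool, called after "Emit:" as name(argument=value, ...), one argument or row to a line, values as JSON. jog_arm: Moves the arm, as the interface text tells. Its arguments: {"type":"object","properties":{"moves":{"type":"array"},"force":{"type":"number"}},"required":["moves"]}

```bash
mkdir -p pics; ls
python3 - <<'E'
from workcell import bot
import cv2,numpy as np
for n in("scene","top"):
    d=bot.get_image(n); cv2.imwrite(f"pics/{n}0.png",cv2.cvtColor(d["image"],cv2.COLOR_RGB2BGR))
    print(n,d["mtx"].tolist(),d["k1"],d["extrinsics"].round(4).tolist())
a=cv2.imread("pics/scene0.png");b=cv2.imread("pics/top0.png")
cv2.imwrite("pics/both.png",cv2.resize(a,(768,576)));cv2.imwrite("pics/b2.png",cv2.resize(b,(768,576)))
print(bot.grip_point_offset,bot.observe())
E
```

```text
pics
scene [[436.9225572157584, 0.0, 256.56349718819075], [0.0, 436.9225572157584, 186.04945974194166], [0.0, 0.0, 1.0]] -0.07783411008062724 [[0.8906, -0.4547, -0.0126, -0.5075], [-0.1984, -0.3635, -0.9102, 0.1904], [0.4093, 0.8131, -0.4139, 1.595], [0.0, 0.0, 0.0, 1.0]]
top [[455.1932909266892, 0.0, 261.16592669048316], [0.0, 455.1932909266892, 190.1355328371154], [0.0, 0.0, 1.0]] -0.04769533316859284 [[-0.0056, -0.9999, -0.0121, 0.0583], [-0.881, 0.0106, -0.4731, 0.5461], [0.4732, 0.008, -0.8809, 1.5303], [0.0, 0.0, 0.0, 1.0]]
0.0188 {'time_s': 0.1, 'q': array([-7.84107395e+01,  1.18799754e+01,  8.83946817e+01,  1.53993813e-04,
        7.98422209e+01, -8.62413941e+00]), 'joint_vel': array([ 0.08435398, -0.10082044, -0.17308489, -0.057927  , -0.01319107,
       -0.05553026]), 'tau': array([ 9.23624393e-04, -3.71858490e+01, -2.82292289e+01,  7.02596270e-02,
        3.11347155e-02, -5.00675810e-05]), 'ee_pos': array([ 0.1985061 , -0.53888155,  0.20441689]), 'tool_rot': array([[ 9.38412469e-01,  3.45516820e-01, -4.07213405e-04],
       [ 3.45516922e-01, -9.38410391e-01,  1.99884751e-03],
       [ 3.08502146e-04, -2.01644255e-03, -9.99997919e-01]]), 'wrist_force': array([ 0.00569333,  0.35438955, -0.02185705]), 'moment': array([-0.0076106 ,  0.04061165, -0.01371836]), 'grip_force': 0.0, 'finger_gap': 0.09390238833043547}
```

View pics/both.png

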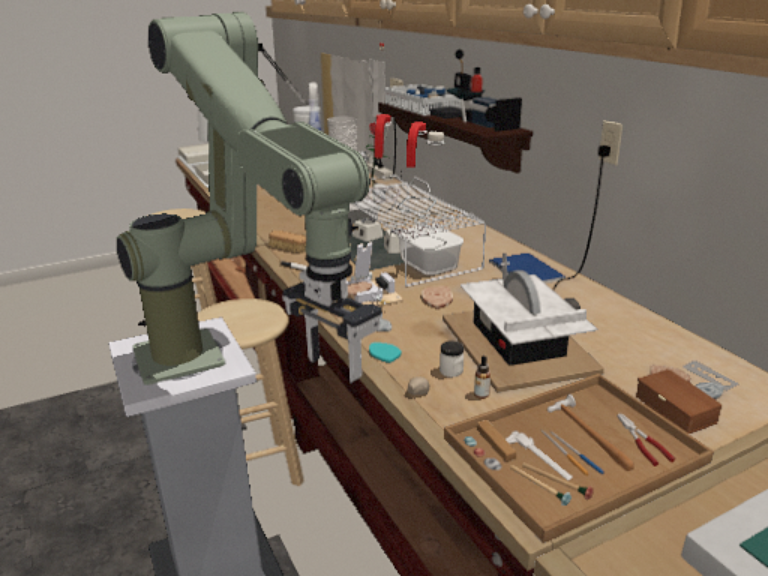

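View pics/b2.png

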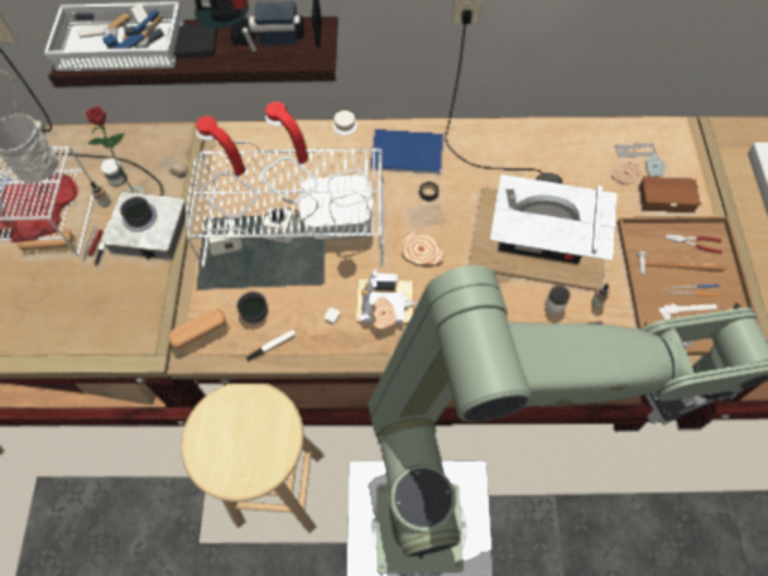

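The scene view shows the arm over the bench edge and the turquoise slab at (385,351). In the top view (768x576), the jig is at about (385,300) and the brown slab in it at (384,313). A larger ringed slab lies at (422,250). Slab candidates: the turquoise one (excluded), the large ringed one (bigger and not in the jig), and the brown-ringed one in the jig, which fits. I'll check it in a crop.

```bash
cat > h.py <<'E'
import numpy as np,cv2
from workcell import bot
def ray(d,uv):
    K=d["mtx"];x=(np.array(uv,float)-[K[0,2],K[1,2]])/[K[0,0],K[1,1]]
    r=x.copy()
    for _ in range(20): r=x/(1+d["k1"]*(r@r))
    E=d["extrinsics"];R=E[:3,:3];return -R.T@E[:3,3],R.T@np.array([r[0],r[1],1])
def onz(d,uv,z):
    o,v=ray(d,uv);return o+v*(z-o[2])/v[2]
def proj(d,P):
    E=d["extrinsics"];c=E[:3,:3]@np.array(P)+E[:3,3];s=c[:2]/c[2];s=s*(1+d["k1"]*(s@s))
    return s*np.diag(d["mtx"])[:2]+d["mtx"][:2,2]
def tri(d1,a,d2,b):
    o,v=ray(d1,a);p,w=ray(d2,b);A=np.c_[v,-w];t=np.linalg.lstsq(A,p-o,rcond=None)[0]
    m,n=o+t[0]*v,p+t[1]*w;return (m+n)/2,np.linalg.norm(m-n)
def save(d,f,box=None,s=1):
    im=cv2.cvtColor(d["image"],cv2.COLOR_RGB2BGR)
    if box: im=im[box[1]:box[3],box[0]:box[2]]
    cv2.imwrite(f,cv2.resize(im,None,fx=s,fy=s,interpolation=cv2.INTER_CUBIC))
E
python3 - <<'E'
from h import *
d=bot.get_image("top");s=bot.get_image("scene")
save(d,"pics/t.png",(206,155,306,245),6)
for n,p in dict(slab=(256,208),jig=(256,200)).items(): print(n,onz(d,p,.035))
w=bot.get_image("wrist");o=bot.observe();E=w["extrinsics"]
T=np.eye(4);T[:3,:3]=o["tool_rot"];T[:3,3]=o["ee_pos"]
print((E@T).round(3),w["mtx"][0,0])
E
```

```text
slab [0.52407901 0.07482733 0.035     ]
jig [0.55855546 0.07481915 0.035     ]
[[-0.001  1.     0.     0.001]
 [-0.965 -0.001 -0.264  0.026]
 [-0.264 -0.001  0.965  0.192]
 [ 0.     0.     0.     1.   ]] 330.85422092284034
```

View pics/t.png

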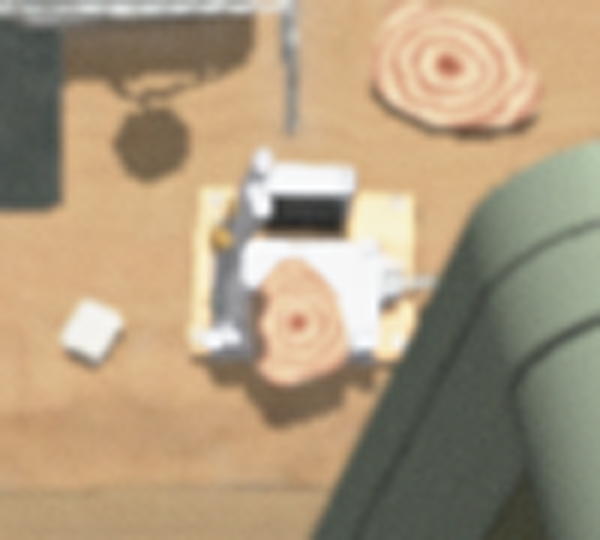

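The crop shows the brown-ringed slab in the jig, near end at crop (290,383). The leaf stands open on the left (world +y) and the plywood corners are at about (202,186), (415,192) and (190,355). This is the one meant.

Run:
```python
from h import *
d=bot.get_image("top")
for p in [(202,186),(415,192),(190,355)]: print(onz(d,(206+p[0]/6-.4,155+p[1]/6-.4),.012).round(4))
print("slab end",onz(d,(206+290/6-.4,155+383/6-.4),.034).round(4))
print("rack foot",onz(d,(380/1.5,262/1.5),0).round(3),onz(d,(205/1.5,262/1.5),0).round(3))
R=bot.observe()["tool_rot"];p=bot.observe()["ee_pos"]
for t in [(.43,.10,.30)]: print(R.T@(np.array(t)-p))
```

```text
[0.6357 0.1423 0.012 ]
[6.294e-01 4.000e-04 1.200e-02]
[0.5113 0.1479 0.012 ]
slab end [0.4806 0.0827 0.034 ]
rack foot [0.693 0.086 0.   ] [0.699 0.567 0.   ]
[ 0.43805907 -0.5200983  -0.09453005]
```

Emit:
jog_arm(
  moves=[
    {"tx": 0.03, "ty": -0.035, "tz": -0.03},
    {"tx": 0.06, "ty": -0.07, "tz": -0.05},
    {"tx": 0.09, "ty": -0.105, "tz": -0.07},
    {"tx": 0.12, "ty": -0.14, "tz": -0.09},
    {"tx": 0.15, "ty": -0.175, "tz": -0.095},
  ],
)

```text
validation failed for argument at $.mo...
```

Emit:
jog_arm(
  moves=[
    {"fingers": 0, "tx": 0.03, "ty": -0.036},
    {"fingers": 0, "tx": 0.06, "ty": -0.072},
    {"fingers": 0, "tx": 0.09, "ty": -0.108},
    {"fingers": 0, "tx": 0.12, "ty": -0.144},
    {"fingers": 0, "tx": 0.15, "ty": -0.18},
  ],
)

```text
validation failed for argument at $.mo...
```

Emit:
jog_arm(
  moves=[
    {"fingers": 0, "tx": 0.03, "ty": -0.036},
    {"fingers": 0, "tx": 0.06, "ty": -0.072, "roll": 0.1},
    {"fingers": 0, "tx": 0.09, "ty": -0.108, "roll": 0.2},
    {"fingers": 0, "tx": 0.12, "ty": -0.144, "roll": 0.3},
    {"fingers": 0, "tx": 0.138, "ty": -0.165, "roll": 0.4},
  ],
)

```text
validation failed for argument at $.mo...
```

Run:
```python
from h import *
o=bot.observe();print(o["ee_pos"],o["tool_rot"].round(3).tolist(),o["finger_gap"],o["time_s"],o["wrist_force"])
d=bot.get_image("wrist");save(d,"pics/w1.png",None,1.5)
```

```text
[ 0.19861062 -0.5393606   0.20507427] [[0.938, 0.346, -0.0], [0.346, -0.938, 0.001], [0.0, -0.001, -1.0]] 0.09414657621986805 0.3 [0.0730599  0.58151827 0.98540311]
```

View pics/w1.png

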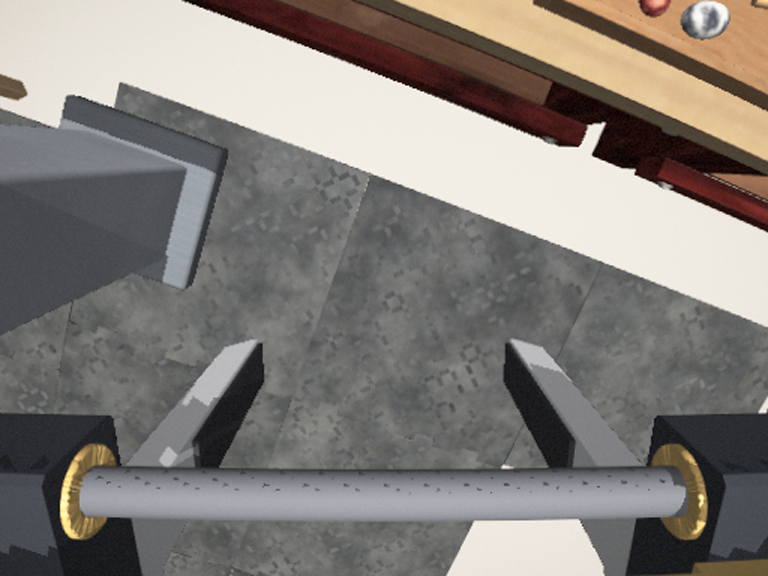

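The arm didn't move: the calls failed validation. This wrist view only shows the floor and open fingers. I'll retry with all the fields in each row.

Emit:
jog_arm(
  moves=[
    {"fingers": 0.0, "tx": 0.03, "ty": -0.035, "tz": -0.03, "roll": 0.0},
    {"fingers": 0.0, "tx": 0.06, "ty": -0.07, "tz": -0.05, "roll": 0.0},
    {"fingers": 0.0, "tx": 0.09, "ty": -0.105, "tz": -0.07, "roll": 0.0},
    {"fingers": 0.0, "tx": 0.12, "ty": -0.14, "tz": -0.09, "roll": 0.0},
    {"fingers": 0.0, "tx": 0.15, "ty": -0.175, "tz": -0.095, "roll": 0.0},
  ],
)

```text
time_s: 0.85
ee_pos: [0.2791, -0.3248, 0.3026]
tool_rot: [[0.939, 0.344, 0.002], [0.344, -0.939, -0.004], [0.001, 0.005, -1.0]]
wrist_force: [1.4, 0.3, 0.0]
finger_gap: 0.0573
grip_force: 0.0
```

Emit:
jog_arm(
  moves=[
    {"fingers": 0.0, "tx": 0.03, "ty": -0.036, "tz": 0.0, "roll": 0.0},
    {"fingers": 0.0, "tx": 0.06, "ty": -0.072, "tz": 0.0, "roll": 0.0},
    {"fingers": 0.0, "tx": 0.09, "ty": -0.108, "tz": 0.0, "roll": 0.0},
    {"fingers": 0.0, "tx": 0.12, "ty": -0.144, "tz": 0.0, "roll": 0.0},
    {"fingers": 0.0, "tx": 0.15, "ty": -0.18, "tz": 0.0, "roll": 0.0},
  ],
)

```text
time_s: 1.35
ee_pos: [0.3571, -0.1027, 0.3005]
tool_rot: [[0.939, 0.345, 0.001], [0.345, -0.939, -0.001], [0.001, 0.001, -1.0]]
wrist_force: [0.9, 0.5, -0.6]
finger_gap: 0.0179
grip_force: 0.0
```

Emit:
jog_arm(
  moves=[
    {"fingers": 0.0, "tx": 0.03, "ty": -0.036, "tz": 0.0, "roll": 0.0},
    {"fingers": 0.0, "tx": 0.06, "ty": -0.072, "tz": 0.0, "roll": 0.1},
    {"fingers": 0.0, "tx": 0.09, "ty": -0.108, "tz": 0.0, "roll": 0.2},
    {"fingers": 0.0, "tx": 0.12, "ty": -0.144, "tz": 0.0, "roll": 0.3},
    {"fingers": 0.0, "tx": 0.138, "ty": -0.165, "tz": 0.0, "roll": 0.4},
  ],
)

```text
time_s: 1.85
ee_pos: [0.4297, 0.1012, 0.3004]
tool_rot: [[0.999, -0.048, 0.001], [-0.048, -0.999, 0.001], [0.001, -0.001, -1.0]]
wrist_force: [0.0, -0.2, 0.8]
finger_gap: 0.0004
grip_force: 0.0
```

Run:
```python
from h import *
o=bot.observe();print(o["ee_pos"],o["tool_rot"].round(3).tolist(),o["finger_gap"],o["time_s"],o["wrist_force"])
d=bot.get_image("wrist");save(d,"pics/w2.png",None,1.5)
```

```text
[0.42967882 0.10116363 0.30035124] [[0.999, -0.048, 0.001], [-0.048, -0.999, 0.001], [0.001, -0.001, -1.0]] 0.00039651452822812296 1.85 [ 0.00521961 -0.21532444  0.84621833]
```

View pics/w2.png

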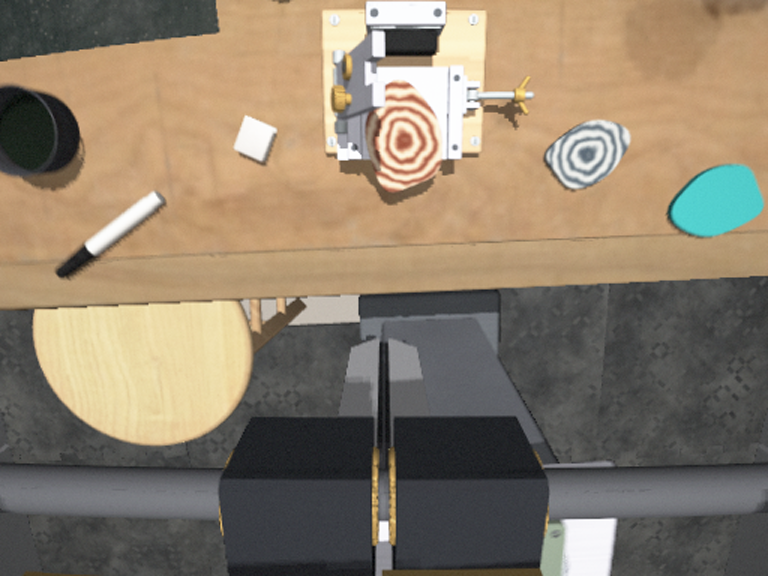

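Wrist view: jig base corners are at about (322,12), (486,10), (325,154) and (480,154), the slab's near end at (400,190), and the leaf standing open at (345-385,30-110) with its thumbscrew at (340,100). The spare slab at (588,152), the turquoise one at (717,200) and the loupe at (256,138) are all clear of the jig.

Run:
```python
from h import *
d=bot.get_image("wrist")
c=[onz(d,(u/1.5-.2,v/1.5-.2),.012) for u,v in [(322,12),(486,10),(325,154),(480,154)]]
print(np.round(c,4)); print("slab end",onz(d,(400/1.5,190/1.5),.034), "slab right",onz(d,(441/1.5,140/1.5),.038),"stop blk",onz(d,(366/1.5,2),.04),onz(d,(445/1.5,2),.04))
J=np.array([[75,72],[75,-72],[-47,72],[-47,-72]])/1e3
M=cv2.estimateAffinePartial2D(J,np.array(c)[:,:2])[0];print(M, "yaw",np.degrees(np.arctan2(M[1,0],M[0,0])))
ex=M[:,0]/np.hypot(*M[:,0]);ey=np.array([-ex[1],ex[0]]);o=M[:,2]
W=lambda x,y,z:[*(o+ex*x/1e3+ey*y/1e3),z/1e3]
print(o,ex)
for th in (1.6,1.75,1.9):
    f=lambda x,r,h:proj(d,W(x,54-r*np.cos(th)+h*np.sin(th),43.5+r*np.sin(th)+h*np.cos(th)))*1.5
    print(th,[f(x,116,h).round(0) for x in(-20,24) for h in (-4,4)],"screw",f(2,54,21).round())
print("slabend proj",(proj(d,W(-60,0,34))*1.5).round(),"notch rail end",(proj(d,W(-52,-49,39.5))*1.5).round())
```

```text
[[0.631  0.1471 0.012 ]
 [0.6257 0.0063 0.012 ]
 [0.512  0.1535 0.012 ]
 [0.5051 0.0126 0.012 ]]
slab end [0.47732671 0.08704727 0.034     ] slab right [0.51797533 0.05042312 0.038     ] stop blk [0.62792609 0.10814171 0.04      ] [0.62486934 0.04466133 0.04      ]Traceback (most recent call last):
  File "<stdin>", line 6, in <module>
cv2.error: OpenCV(4.12.0) /io/opencv/modules/calib3d/src/ptsetreg.cpp:1108: error: (-215:Assertion failed) count >= 0 && to.checkVector(2) == count in function 'estimateAffinePartial2D'
```

```bash
cat >> h.py <<'E'
a=np.radians(-2.8);o0=np.array([.5547,.0797]);ex=np.array([np.cos(a),np.sin(a)]);ey=np.array([-ex[1],ex[0]])
W=lambda x,y,z:np.array([*(o0+ex*x/1e3+ey*y/1e3),z/1e3])
def J(p): q=np.array(p[:2])-o0; return np.array([q@ex,q@ey,p[2]])*1e3
E
python3 - <<'E'
from h import *
d=bot.get_image("wrist");t=bot.get_image("top")
for th in (1.6,1.75,1.9):
    f=lambda x,r,h:proj(d,W(x,54-r*np.cos(th)+h*np.sin(th),43.5+r*np.sin(th)+h*np.cos(th)))*1.5
    print(th,[f(x,116,h).round(0).tolist() for x in(-20,24) for h in (-4,4)],"screw",f(2,54,21).round())
for n,p in dict(slabend=(-60,0,34),rail=(-52,-49,39.5),bolt=(2,-109,25)).items(): print(n,(proj(d,W(*p))*1.5).round(), proj(t,W(*p)).round(1))
print(J(onz(d,(400/1.5,190/1.5),.034)),J(onz(d,(527/1.5,96/1.5),.025)))
print([((proj(t,W(*p))-[206,155])*6).round() for p in [(75,72,12),(75,-72,12),(-47,72,12)]])
p=bot.observe();print(J(p["ee_pos"]))
E
```

```text
1.6 [[321.0, 105.0], [308.0, 105.0], [320.0, 28.0], [306.0, 28.0]] screw [299.  82.]
1.75 [[293.0, 106.0], [281.0, 106.0], [291.0, 28.0], [278.0, 29.0]] screw [289.  83.]
1.9 [[267.0, 106.0], [256.0, 107.0], [264.0, 30.0], [252.0, 31.0]] screw [281.  84.]
slabend [401. 169.] [254. 215.]
rail [458. 160.] [266.9 213. ]
bolt [527.  96.] [282.8 202.5]
[-78.48954361   0.58128043  34.        ] [   2.33746592 -108.60215407   25.        ]
[array([191., 187.]), array([407., 194.]), array([178., 353.])]
[-126.32780904   12.23222247  300.03671578]
```

Run:
```python
from h import *
d=bot.get_image("wrist");save(d,"pics/w3.png",(205,5,335,105),6)
for th in (1.1,1.2,1.3,1.4):
    f=lambda x,r,h:((proj(d,W(x,54-r*np.cos(th)+h*np.sin(th),43.5+r*np.sin(th)+h*np.cos(th)))-[205,5])*6).round().tolist()
    print(th,[f(x,116,h) for x in(-20,24) for h in (-4,4)],"screw",f(2,54,21))
```

```text
1.1 [[395.0, 399.0], [350.0, 396.0], [398.0, 101.0], [353.0, 95.0]] screw [102.0, 293.0]
1.2 [[330.0, 395.0], [282.0, 393.0], [331.0, 93.0], [282.0, 88.0]] screw [69.0, 293.0]
1.3 [[260.0, 392.0], [209.0, 391.0], [259.0, 86.0], [207.0, 82.0]] screw [37.0, 293.0]
1.4 [[186.0, 390.0], [134.0, 389.0], [183.0, 81.0], [129.0, 79.0]] screw [6.0, 294.0]
```

View pics/w3.png

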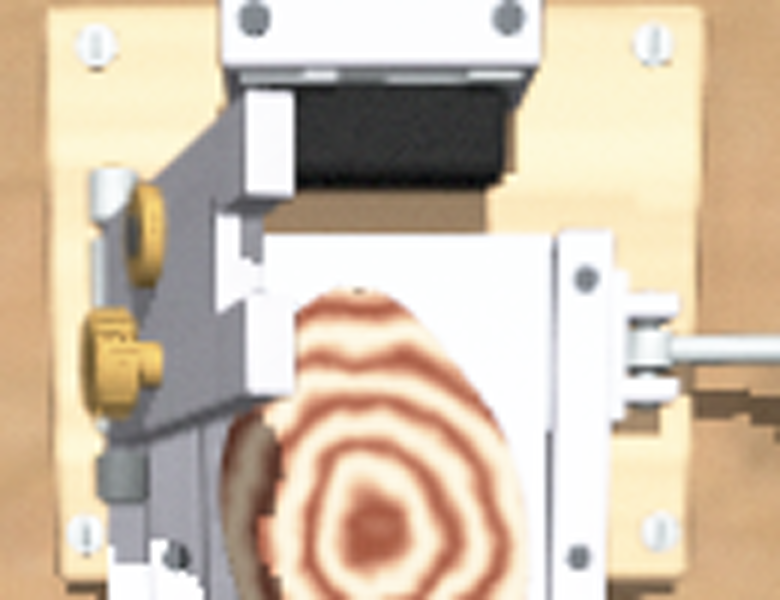

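Another look at the crop: the leaf's free edge runs x 246–294, rows 90–395, which matches a leaf angle of about 1.25 rad. The bush is at (145,235) and the thumbscrew at (120,360). I'll go behind the leaf on its hinge side.

Emit:
jog_arm(
  moves=[
    {"fingers": 0.0, "tx": 0.03, "ty": -0.013, "tz": 0.02, "roll": 0.0},
    {"fingers": 0.0, "tx": 0.06, "ty": -0.026, "tz": 0.05, "roll": 0.0},
    {"fingers": 0.0, "tx": 0.09, "ty": -0.036, "tz": 0.08, "roll": 0.0},
    {"fingers": 0.0, "tx": 0.114, "ty": -0.043, "tz": 0.1, "roll": 0.0},
    {"fingers": 0.0, "tx": 0.114, "ty": -0.043, "tz": 0.1, "roll": 0.0},
  ],
)

```text
time_s: 2.6
ee_pos: [0.5446, 0.1337, 0.1959]
tool_rot: [[0.999, -0.049, -0.007], [-0.049, -0.999, -0.001], [-0.007, 0.001, -1.0]]
wrist_force: [-0.3, -0.9, 0.7]
finger_gap: 0.0003
grip_force: 0.0
```

Run:
```python
from h import *
o=bot.observe();print(J(o["ee_pos"]),o["wrist_force"],o["q"].round(1))
s=bot.get_image("scene");c=proj(s,W(0,20,120)).astype(int);print(c)
save(s,"pics/s1.png",(c[0]-60,c[1]-50,c[0]+60,c[1]+40),6)
```

```text
[-12.70908587  53.40552186 195.86543478] [-0.28782794 -0.94059662  0.73103804] [ 5.  10.9 90.6 -0.  78.9 97.8]
[242 170]
```

View pics/s1.png

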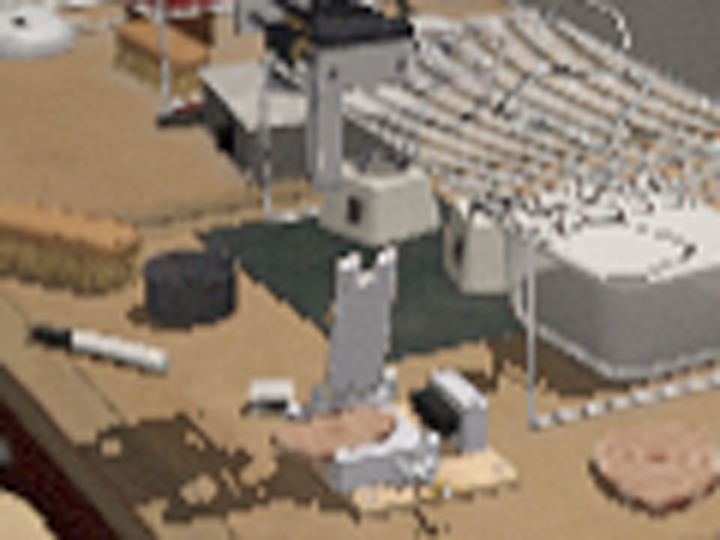

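The scene shows the leaf standing upright at (365,320), with the closed fingers above and behind it at (325,150). I'll lower them and then swing the leaf.

Emit:
jog_arm(
  moves=[
    {"fingers": 0.0, "tx": 0.0, "ty": 0.0, "tz": 0.02, "roll": 0.0},
    {"fingers": 0.0, "tx": 0.0, "ty": 0.0, "tz": 0.04, "roll": 0.0},
    {"fingers": 0.0, "tx": 0.0, "ty": 0.0, "tz": 0.06, "roll": 0.0},
    {"fingers": 0.0, "tx": 0.0, "ty": 0.0, "tz": 0.063, "roll": 0.0},
    {"fingers": 0.0, "tx": 0.0, "ty": 0.003, "tz": 0.063, "roll": 0.0},
  ],
)

```text
time_s: 3.15
ee_pos: [0.5449, 0.1319, 0.1385]
tool_rot: [[0.999, -0.048, 0.001], [-0.048, -0.999, 0.0], [0.001, -0.0, -1.0]]
wrist_force: [0.6, 0.5, -0.4]
finger_gap: 0.0
grip_force: 0.0
```

Emit:
jog_arm(
  moves=[
    {"fingers": 0.0, "tx": 0.0, "ty": 0.004, "tz": 0.0, "roll": 0.0},
    {"fingers": 0.0, "tx": 0.0, "ty": 0.008, "tz": 0.0, "roll": 0.0},
    {"fingers": 0.0, "tx": 0.0, "ty": 0.012, "tz": 0.0, "roll": 0.0},
    {"fingers": 0.0, "tx": 0.0, "ty": 0.018, "tz": 0.002, "roll": 0.0},
    {"fingers": 0.0, "tx": 0.0, "ty": 0.024, "tz": 0.005, "roll": 0.0},
  ],
)

```text
time_s: 3.65
ee_pos: [0.5447, 0.1084, 0.1328]
tool_rot: [[0.999, -0.047, 0.002], [-0.047, -0.999, 0.0], [0.002, -0.001, -1.0]]
wrist_force: [0.4, 0.9, 1.5]
finger_gap: 0.0003
grip_force: 0.7
```

Emit:
jog_arm(
  moves=[
    {"fingers": 0.0, "tx": 0.0, "ty": 0.006, "tz": 0.004, "roll": 0.0},
    {"fingers": 0.0, "tx": 0.0, "ty": 0.013, "tz": 0.009, "roll": 0.0},
    {"fingers": 0.0, "tx": 0.0, "ty": 0.019, "tz": 0.013, "roll": 0.0},
    {"fingers": 0.0, "tx": 0.0, "ty": 0.025, "tz": 0.018, "roll": 0.0},
    {"fingers": 0.0, "tx": 0.0, "ty": 0.03, "tz": 0.023, "roll": 0.0},
  ],
)

```text
time_s: 4.15
ee_pos: [0.5424, 0.078, 0.1086]
tool_rot: [[0.999, -0.047, -0.0], [-0.047, -0.999, -0.0], [-0.0, 0.0, -1.0]]
wrist_force: [-0.6, 0.0, 1.6]
finger_gap: 0.0006
grip_force: 0.6
```

Emit:
jog_arm(
  moves=[
    {"fingers": 0.0, "tx": 0.0, "ty": 0.005, "tz": 0.005, "roll": 0.0},
    {"fingers": 0.0, "tx": 0.0, "ty": 0.009, "tz": 0.011, "roll": 0.0},
    {"fingers": 0.0, "tx": 0.0, "ty": 0.013, "tz": 0.017, "roll": 0.0},
    {"fingers": 0.0, "tx": 0.0, "ty": 0.016, "tz": 0.023, "roll": 0.0},
    {"fingers": 0.0, "tx": 0.0, "ty": 0.019, "tz": 0.029, "roll": 0.0},
  ],
)

```text
time_s: 4.65
ee_pos: [0.5416, 0.0593, 0.0796]
tool_rot: [[0.999, -0.047, -0.0], [-0.047, -0.999, -0.0], [-0.0, 0.0, -1.0]]
wrist_force: [-0.5, -0.9, 2.5]
finger_gap: -0.0001
grip_force: 0.6
```

Run:
```python
from h import *
o=bot.observe();print(J(o["ee_pos"]),o["wrist_force"],o["q"].round(1))
```

```text
[-12.04936008 -20.98862467  79.61273302] [-0.48857458 -0.94411116  2.47172432] [-2.8 16.1 99.1 -0.  64.7 89.9]
```

Right on the arc at about θ=0.35. I'll carry on down to closed.

Emit:
jog_arm(
  moves=[
    {"fingers": 0.0, "tx": 0.0, "ty": 0.002, "tz": 0.006, "roll": 0.0},
    {"fingers": 0.0, "tx": 0.0, "ty": 0.004, "tz": 0.012, "roll": 0.0},
    {"fingers": 0.0, "tx": 0.0, "ty": 0.006, "tz": 0.018, "roll": 0.0},
    {"fingers": 0.0, "tx": 0.0, "ty": 0.008, "tz": 0.023, "roll": 0.0},
    {"fingers": 0.0, "tx": 0.0, "ty": 0.009, "tz": 0.027, "roll": 0.0},
  ],
)

```text
time_s: 5.15
ee_pos: [0.541, 0.0509, 0.0525]
tool_rot: [[0.999, -0.047, -0.001], [-0.047, -0.999, 0.001], [-0.001, -0.001, -1.0]]
wrist_force: [-0.8, 0.9, 0.3]
finger_gap: 0.0002
grip_force: 0.5
```

Emit:
jog_arm(
  moves=[
    {"fingers": 0.0, "tx": 0.0, "ty": 0.0, "tz": 0.002, "roll": 0.0},
    {"fingers": 0.0, "tx": 0.0, "ty": 0.0, "tz": 0.003, "roll": 0.0},
    {"fingers": 0.0, "tx": 0.0, "ty": 0.0, "tz": 0.004, "roll": 0.0},
    {"fingers": 0.0, "tx": 0.0, "ty": 0.0, "tz": 0.005, "roll": 0.0},
  ],
)

```text
time_s: 5.55
ee_pos: [0.5412, 0.0506, 0.0482]
tool_rot: [[0.999, -0.047, -0.0], [-0.047, -0.999, -0.0], [-0.0, 0.0, -1.0]]
wrist_force: [-0.9, -1.0, 1.0]
finger_gap: 0.0003
grip_force: 0.5
```

Emit:
jog_arm(
  moves=[
    {"fingers": 0.0, "tx": 0.0, "ty": 0.0, "tz": 0.001, "roll": 0.0},
    {"fingers": 0.0, "tx": 0.0, "ty": 0.0, "tz": 0.001, "roll": 0.0},
    {"fingers": 0.0, "tx": 0.0, "ty": 0.0, "tz": 0.001, "roll": 0.0},
  ],
)

```text
time_s: 5.85
ee_pos: [0.5413, 0.0506, 0.0477]
tool_rot: [[0.999, -0.047, -0.0], [-0.047, -0.999, -0.0], [-0.0, 0.0, -1.0]]
wrist_force: [-2.8, -0.1, 5.5]
finger_gap: 0.0003
grip_force: 2.7
```

Emit:
jog_arm(
  moves=[
    {"fingers": 0.0, "tx": 0.0, "ty": 0.0, "tz": 0.001, "roll": 0.0},
    {"fingers": 0.0, "tx": 0.0, "ty": 0.0, "tz": 0.001, "roll": 0.0},
    {"fingers": 0.0, "tx": 0.0, "ty": 0.0, "tz": 0.001, "roll": 0.0},
  ],
)

```text
time_s: 6.15
ee_pos: [0.5413, 0.0506, 0.0476]
tool_rot: [[0.999, -0.047, -0.0], [-0.047, -0.999, -0.0], [-0.0, 0.0, -1.0]]
wrist_force: [-4.8, -0.6, 10.8]
finger_gap: 0.0001
grip_force: 5.3
```

Closed: the height holds at 47.6 mm while the force rises. Now I'll lift off and go round to the slab's free end.

Emit:
jog_arm(
  moves=[
    {"fingers": 0.0, "tx": 0.0, "ty": 0.0, "tz": -0.02, "roll": 0.0},
    {"fingers": 0.0, "tx": 0.0, "ty": 0.0, "tz": -0.06, "roll": 0.0},
    {"fingers": 0.0, "tx": -0.03, "ty": -0.01, "tz": -0.07, "roll": 0.0},
    {"fingers": 0.0, "tx": -0.06, "ty": -0.02, "tz": -0.07, "roll": 0.0},
    {"fingers": 0.0, "tx": -0.1, "ty": -0.03, "tz": -0.07, "roll": 0.0},
  ],
)

```text
time_s: 6.65
ee_pos: [0.4437, 0.0857, 0.117]
tool_rot: [[0.999, -0.048, 0.004], [-0.048, -0.999, 0.0], [0.004, -0.001, -1.0]]
wrist_force: [-0.5, -1.1, 0.4]
finger_gap: 0.0003
grip_force: 0.0
```

Run:
```python
from h import *
o=bot.observe();print(J(o["ee_pos"]),o["wrist_force"])
d=bot.get_image("wrist");save(d,"pics/w4.png",None,1.5)
for n,p in dict(slabend=(-78,0,34),lf0=(-20,-62,47.5),lf1=(24,-62,47.5),hinge=(-20,54,47.5)).items(): print(n,(proj(d,W(*p))*1.5).round())
```

```text
[-111.15823144    0.57307479  117.02655921] [-0.52203583 -1.09045404  0.42637849]
slabend [384. 240.]
lf0 [514. 124.]
lf1 [519.  25.]
hinge [272. 124.]
```

View pics/w4.png

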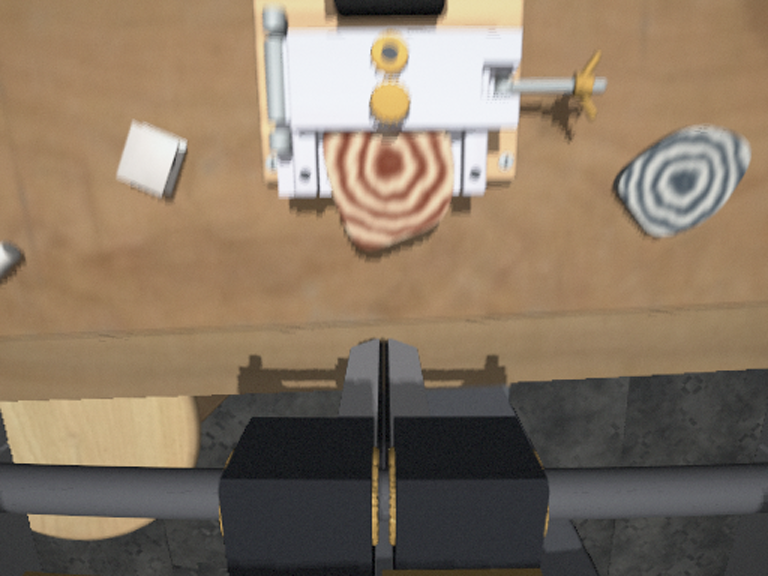

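The leaf lies closed over the slab: leaf edges at (288–522, 30–130), with the bush at (390,52) and the screw at (390,102). The slab's near end is at (372,250), about 5 mm to the hinge side, and the bystanders are untouched.

Emit:
jog_arm(
  moves=[
    {"fingers": 0.0, "tx": 0.0, "ty": -0.003, "tz": 0.03, "roll": 0.0},
    {"fingers": 0.0, "tx": 0.0, "ty": -0.003, "tz": 0.06, "roll": 0.0},
    {"fingers": 0.0, "tx": 0.0, "ty": -0.003, "tz": 0.085, "roll": 0.0},
    {"fingers": 0.0, "tx": 0.0, "ty": -0.003, "tz": 0.097, "roll": 0.0},
    {"fingers": 0.0, "tx": 0.0, "ty": -0.003, "tz": 0.097, "roll": 0.0},
  ],
)

```text
time_s: 7.2
ee_pos: [0.4413, 0.0884, 0.0175]
tool_rot: [[0.999, -0.047, -0.004], [-0.047, -0.999, 0.0], [-0.004, 0.0, -1.0]]
wrist_force: [0.0, -0.6, -0.3]
finger_gap: 0.0003
grip_force: 0.0
```

Emit:
jog_arm(
  moves=[
    {"fingers": 0.0, "tx": 0.004, "ty": 0.0, "tz": 0.0, "roll": 0.0},
    {"fingers": 0.0, "tx": 0.008, "ty": 0.0, "tz": 0.0, "roll": 0.0},
    {"fingers": 0.0, "tx": 0.011, "ty": 0.0, "tz": 0.0, "roll": 0.0},
    {"fingers": 0.0, "tx": 0.013, "ty": 0.0, "tz": 0.0, "roll": 0.0},
    {"fingers": 0.0, "tx": 0.015, "ty": 0.0, "tz": 0.0, "roll": 0.0},
  ],
)

```text
time_s: 7.7
ee_pos: [0.4587, 0.0876, 0.0197]
tool_rot: [[0.999, -0.047, 0.001], [-0.047, -0.999, 0.0], [0.001, -0.0, -1.0]]
wrist_force: [0.2, 0.5, 0.1]
finger_gap: 0.0006
grip_force: 0.0
```

Run:
```python
from h import *
o=bot.observe();print(J(o["ee_pos"]),o["wrist_force"],o["moment"])
```

```text
[-96.293751     3.23154308  19.74294013] [0.1732251  0.48432197 0.0897223 ] [0.07412715 0.03086019 0.0198407 ]
```

Emit:
jog_arm(
  moves=[
    {"fingers": 0.0, "tx": 0.0015, "ty": 0.0, "tz": 0.0, "roll": 0.0},
    {"fingers": 0.0, "tx": 0.003, "ty": 0.0, "tz": 0.0, "roll": 0.0},
    {"fingers": 0.0, "tx": 0.0045, "ty": 0.0, "tz": 0.0, "roll": 0.0},
    {"fingers": 0.0, "tx": 0.006, "ty": 0.0, "tz": 0.0, "roll": 0.0},
    {"fingers": 0.0, "tx": 0.007, "ty": 0.0, "tz": 0.0, "roll": 0.0},
  ],
)

```text
time_s: 8.2
ee_pos: [0.465, 0.0873, 0.0192]
tool_rot: [[0.999, -0.047, -0.0], [-0.047, -0.999, 0.0], [-0.0, -0.0, -1.0]]
wrist_force: [0.6, -0.3, -0.9]
finger_gap: 0.0006
grip_force: 0.0
```

Emit:
jog_arm(
  moves=[
    {"fingers": 0.0, "tx": 0.001, "ty": 0.0, "tz": 0.0, "roll": 0.0},
    {"fingers": 0.0, "tx": 0.002, "ty": 0.0, "tz": 0.0, "roll": 0.0},
    {"fingers": 0.0, "tx": 0.003, "ty": 0.0, "tz": 0.0, "roll": 0.0},
    {"fingers": 0.0, "tx": 0.004, "ty": 0.0, "tz": 0.0, "roll": 0.0},
    {"fingers": 0.0, "tx": 0.005, "ty": 0.0, "tz": 0.0, "roll": 0.0},
  ],
)

```text
time_s: 8.7
ee_pos: [0.4695, 0.0872, 0.019]
tool_rot: [[0.999, -0.047, -0.001], [-0.047, -0.999, 0.0], [-0.001, -0.0, -1.0]]
wrist_force: [-1.3, 0.5, 0.4]
finger_gap: 0.0004
grip_force: 0.6
```

Emit:
jog_arm(
  moves=[
    {"fingers": 0.0, "tx": 0.001, "ty": 0.0, "tz": 0.0, "roll": 0.0},
    {"fingers": 0.0, "tx": 0.002, "ty": 0.0, "tz": 0.0, "roll": 0.0},
    {"fingers": 0.0, "tx": 0.003, "ty": 0.0, "tz": 0.0, "roll": 0.0},
    {"fingers": 0.0, "tx": 0.004, "ty": 0.0, "tz": 0.0, "roll": 0.0},
    {"fingers": 0.0, "tx": 0.005, "ty": 0.0, "tz": 0.0, "roll": 0.0},
  ],
)

```text
time_s: 9.2
ee_pos: [0.4751, 0.0868, 0.0192]
tool_rot: [[0.999, -0.047, 0.0], [-0.047, -0.999, -0.0], [0.0, 0.0, -1.0]]
wrist_force: [0.3, 0.2, -0.2]
finger_gap: 0.0007
grip_force: 0.4
```

Emit:
jog_arm(
  moves=[
    {"fingers": 0.0, "tx": 0.001, "ty": 0.0, "tz": 0.0, "roll": 0.0},
    {"fingers": 0.0, "tx": 0.002, "ty": 0.0, "tz": 0.0, "roll": 0.0},
    {"fingers": 0.0, "tx": 0.003, "ty": 0.0, "tz": 0.0, "roll": 0.0},
    {"fingers": 0.0, "tx": 0.004, "ty": 0.0, "tz": 0.0, "roll": 0.0},
    {"fingers": 0.0, "tx": 0.005, "ty": 0.0, "tz": 0.0, "roll": 0.0},
  ],
)

```text
time_s: 9.7
ee_pos: [0.48, 0.0866, 0.0192]
tool_rot: [[0.999, -0.047, 0.0], [-0.047, -0.999, 0.0], [0.0, -0.0, -1.0]]
wrist_force: [0.4, 0.3, -0.1]
finger_gap: 0.0004
grip_force: 0.3
```

Emit:
jog_arm(
  moves=[
    {"fingers": 0.0, "tx": 0.001, "ty": 0.0, "tz": 0.0, "roll": 0.0},
    {"fingers": 0.0, "tx": 0.002, "ty": 0.0, "tz": 0.0, "roll": 0.0},
    {"fingers": 0.0, "tx": 0.003, "ty": 0.0, "tz": 0.0, "roll": 0.0},
    {"fingers": 0.0, "tx": 0.004, "ty": 0.0, "tz": 0.0, "roll": 0.0},
  ],
)

```text
time_s: 10.1
ee_pos: [0.484, 0.0865, 0.0192]
tool_rot: [[0.999, -0.047, -0.0], [-0.047, -0.999, 0.0], [-0.0, -0.0, -1.0]]
wrist_force: [-0.9, -0.2, 0.0]
finger_gap: 0.0002
grip_force: 0.3
```

Run:
```python
from h import *
o=bot.observe();print(J(o["ee_pos"]),o["wrist_force"],o["moment"])
```

```text
[-70.96354414   3.2909196   19.20979597] [-0.87215232 -0.2173227   0.02284576] [ 0.03576432  0.12647904 -0.02937018]
```

Emit:
jog_arm(
  moves=[
    {"fingers": 0.0, "tx": 0.0005, "ty": 0.0, "tz": 0.0, "roll": 0.0},
    {"fingers": 0.0, "tx": 0.001, "ty": 0.0, "tz": 0.0, "roll": 0.0},
    {"fingers": 0.0, "tx": 0.0015, "ty": 0.0, "tz": 0.0, "roll": 0.0},
    {"fingers": 0.0, "tx": 0.002, "ty": 0.0, "tz": 0.0, "roll": 0.0},
    {"fingers": 0.0, "tx": 0.0025, "ty": 0.0, "tz": 0.0, "roll": 0.0},
  ],
)

```text
time_s: 10.6
ee_pos: [0.4864, 0.0863, 0.0192]
tool_rot: [[0.999, -0.047, 0.0], [-0.047, -0.999, 0.0], [0.0, -0.0, -1.0]]
wrist_force: [-0.5, -0.2, 0.5]
finger_gap: 0.0006
grip_force: 0.3
```

Emit:
jog_arm(
  moves=[
    {"fingers": 0.0, "tx": 0.0005, "ty": 0.0, "tz": 0.0, "roll": 0.0},
    {"fingers": 0.0, "tx": 0.001, "ty": 0.0, "tz": 0.0, "roll": 0.0},
    {"fingers": 0.0, "tx": 0.0015, "ty": 0.0, "tz": 0.0, "roll": 0.0},
    {"fingers": 0.0, "tx": 0.002, "ty": 0.0, "tz": 0.0, "roll": 0.0},
    {"fingers": 0.0, "tx": 0.0025, "ty": 0.0, "tz": 0.0, "roll": 0.0},
  ],
)

```text
time_s: 11.1
ee_pos: [0.4882, 0.0863, 0.0191]
tool_rot: [[0.999, -0.047, -0.002], [-0.047, -0.999, 0.0], [-0.002, -0.0, -1.0]]
wrist_force: [-3.7, 0.3, 2.9]
finger_gap: 0.0003
grip_force: 1.5
```

Emit:
jog_arm(
  moves=[
    {"fingers": 0.0, "tx": 0.0005, "ty": 0.0, "tz": 0.0, "roll": 0.0},
    {"fingers": 0.0, "tx": 0.001, "ty": 0.0, "tz": 0.0, "roll": 0.0},
    {"fingers": 0.0, "tx": 0.0015, "ty": 0.0, "tz": 0.0, "roll": 0.0},
    {"fingers": 0.0, "tx": 0.002, "ty": 0.0, "tz": 0.0, "roll": 0.0},
    {"fingers": 0.0, "tx": 0.002, "ty": 0.0, "tz": 0.0, "roll": 0.0},
  ],
)

```text
time_s: 11.6
ee_pos: [0.4889, 0.0863, 0.0188]
tool_rot: [[0.999, -0.047, -0.004], [-0.047, -0.999, 0.0], [-0.004, -0.0, -1.0]]
wrist_force: [-6.1, 0.7, 4.6]
finger_gap: 0.0002
grip_force: 3.3
```

```bash
cat > f.py <<'E'
from h import *
F=[];P=[]
for _ in range(4):
    d=bot.get_image("wrist");o=bot.observe();F.append(o["wrist_force"]);P.append(J(o["ee_pos"]))
F=np.array(F);print(o["time_s"],np.mean(P,0).round(2),F.mean(0).round(2),F.std(0).round(2),"push",-(F.mean(0)[:2]@ex).round(2),"grip",o["grip_force"])
E
python3 f.py
```

```text
11.8 [-66.07   3.42  18.84] [-6.52  0.71  4.77] [0.42 0.39 0.35] push 6.55 grip 3.2751883813762106
```

The push is building, but there's a 4.8 N downward drag on the slab end. I'll relieve it by easing the tool up about 1 mm.

Emit:
jog_arm(
  moves=[
    {"fingers": 0.0, "tx": 0.0, "ty": 0.0, "tz": -0.0005, "roll": 0.0},
    {"fingers": 0.0, "tx": 0.0, "ty": 0.0, "tz": -0.001, "roll": 0.0},
    {"fingers": 0.0, "tx": 0.0, "ty": 0.0, "tz": -0.001, "roll": 0.0},
  ],
)

```text
time_s: 12.1
ee_pos: [0.4899, 0.0862, 0.0196]
tool_rot: [[0.999, -0.047, -0.002], [-0.047, -0.999, 0.0], [-0.002, -0.0, -1.0]]
wrist_force: [-3.6, 1.2, 0.2]
finger_gap: 0.0006
grip_force: 2.2
```

```bash
python3 f.py
```

```text
12.3 [-64.87   3.31  19.73] [-5.07  0.77 -0.4 ] [0.26 0.67 0.65] push 5.1 grip 2.3965994440368377
```

Emit:
jog_arm(
  moves=[
    {"fingers": 0.0, "tx": 0.0005, "ty": 0.0, "tz": -0.0002, "roll": 0.0},
    {"fingers": 0.0, "tx": 0.001, "ty": 0.0, "tz": -0.0004, "roll": 0.0},
    {"fingers": 0.0, "tx": 0.0015, "ty": 0.0, "tz": -0.0006, "roll": 0.0},
    {"fingers": 0.0, "tx": 0.002, "ty": 0.0, "tz": -0.0008, "roll": 0.0},
    {"fingers": 0.0, "tx": 0.0025, "ty": 0.0, "tz": -0.001, "roll": 0.0},
  ],
)

```text
time_s: 12.8
ee_pos: [0.4913, 0.0862, 0.0203]
tool_rot: [[0.999, -0.047, -0.005], [-0.047, -0.999, 0.0], [-0.005, -0.0, -1.0]]
wrist_force: [-7.0, 0.5, -1.1]
finger_gap: 0.0006
grip_force: 3.6
```

```bash
python3 f.py
```

```text
13.0 [-63.69   3.36  20.31] [-6.78  0.83 -0.55] [0.28 0.48 0.14] push 6.81 grip 3.4063603926915675
```

Emit:
jog_arm(
  moves=[
    {"fingers": 0.0, "tx": 0.0006, "ty": 0.0, "tz": -0.0002, "roll": 0.0},
    {"fingers": 0.0, "tx": 0.0012, "ty": 0.0, "tz": -0.0004, "roll": 0.0},
    {"fingers": 0.0, "tx": 0.0018, "ty": 0.0, "tz": -0.0006, "roll": 0.0},
    {"fingers": 0.0, "tx": 0.0024, "ty": 0.0, "tz": -0.0008, "roll": 0.0},
    {"fingers": 0.0, "tx": 0.003, "ty": 0.0, "tz": -0.001, "roll": 0.0},
  ],
)

```text
time_s: 13.5
ee_pos: [0.4923, 0.0862, 0.0206]
tool_rot: [[0.999, -0.047, -0.009], [-0.047, -0.999, 0.0], [-0.009, -0.0, -1.0]]
wrist_force: [-9.8, 2.6, -1.4]
finger_gap: 0.0005
grip_force: 4.8
```

```bash
python3 f.py
```

```text
13.7 [-62.62   3.45  20.56] [-8.8   1.35 -0.99] [0.63 0.55 0.59] push 8.85 grip 4.55395229102578
```

Emit:
jog_arm(
  moves=[
    {"fingers": 0.0, "tx": 0.0006, "ty": 0.0, "tz": -0.0001, "roll": 0.0},
    {"fingers": 0.0, "tx": 0.0012, "ty": 0.0, "tz": -0.0003, "roll": 0.0},
    {"fingers": 0.0, "tx": 0.0018, "ty": 0.0, "tz": -0.0005, "roll": 0.0},
    {"fingers": 0.0, "tx": 0.0024, "ty": 0.0, "tz": -0.0006, "roll": 0.0},
    {"fingers": 0.0, "tx": 0.003, "ty": 0.0, "tz": -0.0008, "roll": 0.0},
  ],
)

```text
time_s: 14.2
ee_pos: [0.4934, 0.0862, 0.0206]
tool_rot: [[0.999, -0.047, -0.013], [-0.047, -0.999, 0.001], [-0.013, -0.0, -1.0]]
wrist_force: [-10.9, 1.7, -2.3]
finger_gap: 0.0007
grip_force: 5.9
```

```bash
python3 f.py
```

```text
14.4 [-61.56   3.55  20.61] [-11.95   1.96  -0.65] [0.68 0.63 0.72] push 12.03 grip 5.727271316573024
```

Emit:
jog_arm(
  moves=[
    {"fingers": 0.0, "tx": 0.0003, "ty": 0.0, "tz": 0.0, "roll": 0.0},
    {"fingers": 0.0, "tx": 0.0007, "ty": 0.0, "tz": -0.0001, "roll": 0.0},
    {"fingers": 0.0, "tx": 0.0007, "ty": 0.0, "tz": -0.0001, "roll": 0.0},
    {"fingers": 0.0, "tx": 0.0007, "ty": 0.0, "tz": -0.0001, "roll": 0.0},
    {"fingers": 0.0, "tx": 0.0007, "ty": 0.0, "tz": -0.0001, "roll": 0.0},
  ],
)

```text
time_s: 14.9
ee_pos: [0.4936, 0.0863, 0.0205]
tool_rot: [[0.999, -0.047, -0.013], [-0.047, -0.999, 0.001], [-0.013, -0.0, -1.0]]
wrist_force: [-12.1, 1.6, -0.5]
finger_gap: 0.0005
grip_force: 6.0
```

```bash
sed -i 's/range(4)/range(8)/' f.py; python3 f.py; python3 -c "
from h import *
d=bot.get_image('wrist');save(d,'pics/w5.png',(130,0,400,260),2.2)"
```

```text
15.3 [-61.33   3.59  20.55] [-11.84   2.05  -0.89] [0.44 0.45 0.53] push 11.93 grip 6.023875060491264
```

View pics/w5.png

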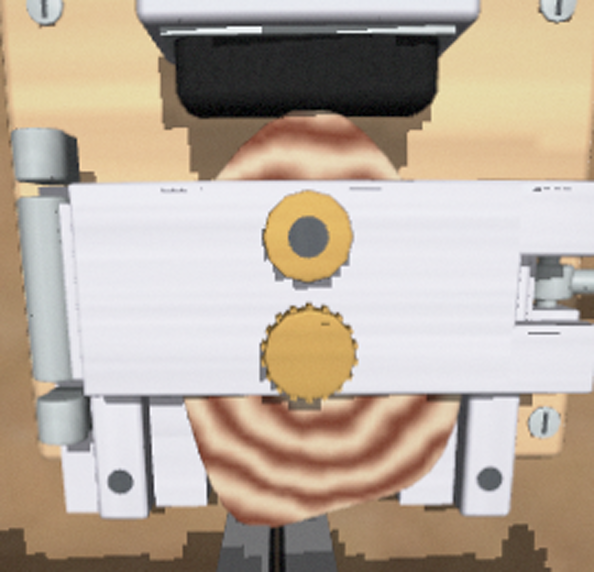

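The slab's far end is seated on the black pad at (320,113), the leaf is flat, and the finger is on the near end at (270,525). I'll add a small trim for the slab's friction and then hand in while holding.

Emit:
jog_arm(
  moves=[
    {"fingers": 0.0, "tx": 0.0004, "ty": 0.0, "tz": -0.0001, "roll": 0.0},
    {"fingers": 0.0, "tx": 0.0008, "ty": 0.0, "tz": -0.0002, "roll": 0.0},
    {"fingers": 0.0, "tx": 0.0008, "ty": 0.0, "tz": -0.0002, "roll": 0.0},
    {"fingers": 0.0, "tx": 0.0008, "ty": 0.0, "tz": -0.0002, "roll": 0.0},
  ],
)

```text
time_s: 15.75
ee_pos: [0.4939, 0.0863, 0.0206]
tool_rot: [[0.999, -0.047, -0.014], [-0.047, -0.999, 0.001], [-0.014, -0.0, -1.0]]
wrist_force: [-11.9, 1.6, -0.4]
finger_gap: 0.0006
grip_force: 6.3
```

```bash
python3 f.py; python3 -c "
from workcell import bot
o=bot.observe();f=-o['wrist_force'][0]
print(bot.finish_job() if 10<f<15 else f)"
```

```text
16.15 [-61.04   3.62  20.55] [-12.44   2.34  -0.85] [0.48 0.48 0.36] push 12.54 grip 6.338107046904042
the job is handed in; nothing more can be done
None
```

The leaf is fully closed over the slab, the slab is against the rubber stop, and the arm is still pressing it with about 12.5 N at the wrist; I handed the job in at about 16 s.

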